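# Free the stuck setting gauges and lock the empty block

## Robot

A 7-joint arm with a two-finger parallel gripper is mounted at the origin on the work surface. World frame = base frame: x ahead of the robot, y to its left, z up, the work surface at z = 0. Lengths are in m, angles in rad, forces in N, time in s.
With the tool pointing down it reaches from about 0.4 to 0.875 m from the base axis. Payload 19.3 kg.
Tool frame: the origin (TCP) lies at the very end of the fingers, on their centre line; the grasp point (between the pads) lies 19 mm behind it; z points along the fingers, y is the direction in which the jaws open and shut (so a half turn about z gives the same grasp; the last joint's range is limited). The gripper opens to 85 mm and grips with 20 to 120 N. Pads are 22 mm wide; open, the fingers measure 114 mm over their backs; the gripper's body (76 mm by 85 mm) begins 54 mm behind the grasp point. The pads swing forward as they close: fully open they stand 13 mm farther back than shut.
Start: joints at [-1.394, 0.521, -0.036, 1.599, 0.021, 1.021, -0.113], TCP at [0.153, 0.606, 0.231] pointing down, gripper open.
Joint ranges: [-2.91, 2.91], [-0.3, 2.13], [-1.5, 1.42], [0.17, 2.43], [-1.26, 4.41], [0.16, 1.93], [-2.52, 2.52]. Speed limits (rad/s): [1.89, 1.89, 2.39, 2.39, 3.01, 3.01, 3.01].

## Interface

Orientations are given as [roll, pitch, yaw] about the fixed x, y, z axes, in that order (R = Rz(yaw) Ry(pitch) Rx(roll)).
In Python, from workcell import bot gives the robot as it stands.
- The arm moves only by the tool carry_out, never from a script. Its argument "targets" is a list of rows, each a list of 7 numbers: the shift along the tool's x, y, z in mm, then the turn, a rotation vector about the tool's x, y, z in units of 6 degrees (1.0 is 6 degrees), then the closure in counts, from 0 (fully open) to 255 (shut). A call has 1 to 5 rows; each row shifts and turns the commanded pose from where the row before left it, along the tool's axes as they then stand; what a row does not reach is not made up. A row lasts 1/12 s, in which the tool goes at most 41.7 mm and 7.16 degrees, less where a joint would pass 70% of its speed; a pose out of reach is approached as far as the arm can. A call is refused whole if a number of a shift passes 41.7 or a number of a turn 1, either way. A call with a gripper value outside its range is refused whole. The fingers move at their own pace and stop on an object; "force" is the grip in N (left out, the last holds). Time passes only in rows, so rows that do not move let the fingers close. It gives the time, the measured TCP pose, the force and the opening at its end, in the units of the state.
- bot.observe(): the state, without advancing time (a new reading comes with each control period).
- bot.grab_frame(name): name is "side" or "top" or "wrist"; returns a dict with "color" (480x640x3 uint8, red, green, blue), "z_map" (480x640 float32, m along the optical axis (not along the pixel's ray), 0 where there is no reading), "K" (3x3 intrinsics, pixels), "cam_to_world" (4x4, takes a point from camera to world coordinates); the wrist camera has in their place "T_tool_cam" (4x4, takes a point from camera to tool coordinates, whose origin is the TCP and whose axes are the flange's). Camera axes: x right, y down, z forward; pixel columns grow to the right and rows downward; lengths in m; the calibration is good to about 2 mm. A picture is of the moment at which its call begins: read the wrist's pose just before it.
- bot.job_done(): hands the job in, once; it reports no verdict.
The state is a dict: "clock": time; "qpos": joint angles; "qd": joint speeds; "joint_efforts": joint torques, N m; "position": TCP position; "tool_rot": TCP orientation; "force": force on the tool from outside, world axes, zero at the start; "moment": the same for the moment, N m; "grip_width": finger opening in m.
Only numpy, scipy, OpenCV 4.12 (cv2) and the standard library are available. Lean on these libraries where they do the work, as an engineer would, in place of code of your own. Each camera call takes 0.05 s, during which the arm holds its last target. There are 200 camera calls.

## Task

Unlock the storage block by lifting its red lever out of the notch, sliding it to the open notch and letting it drop in. The three or four gauges are stuck: rock each one to and fro across the block, against the brass pads before and behind it, until both give way, then pull it straight out and stand it upright in the blue tray; when all are in the tray, bring the lever back and drop it into its locked notch. Leave everything else on the bench where it is.

Things in the scene. Friction and masses are not known exactly. Their poses are not given: they have to be found in the camera images.
- block: blue steel storage block fixed to the bench, 90 (x) x 340 (y) x 38 tall, origin at the centre of its underside, z up. Four pockets along its y axis. Above the brass pads runs a steel lock frame with red teeth (78 to 84 above the bench): while the lever is locked the teeth hold all stems, so none can be rocked; with the lever open they stand clear.
- pocket0 (a point): pocket at x 0, y +145 of the block; the point is on a 12 wide ridge, 12 above the bench, on which the gauge's foot stands with 1.5 clearance to the walls, so it can lean both ways across the block (-x and +x) about this point. Axes as the block's.
- pocket1 (a point): pocket like pocket0, at y +75. Two brass pads, before and behind each stem (30 wide, 40 to 72 above the bench, 0.5 off the stem), overhang the foot by 4.5 on each side: pulled straight up, a stuck gauge rises 4 and stops. Each pad slides outwards up to 9, takes about 12 N to push, and stays where it is pushed.
- pocket2 (a point): pocket like pocket0, at y +5. To free a gauge, lean it about its foot 0.16 to 0.19 rad one way, then the other (16 to 18 at the handle, about 8 N there): the stem pushes each pad out. When both are out by 6 or more the gauge lifts straight out. Rock again if it still catches.
- pocket3 (a point): pocket like pocket0, at y -65 of the block, the one nearest the lever. Axes as the block's.
- lever_grip (a point): centre of the red grip of the lock lever: a block 24 (x) x 22 (y) x 45 tall, upright, at the -y end of the block; locked and down it is at x 0, y -117 of the block, 130 above the bench; open at y -157. Moves with the lever; axes as the block's.
- lever (a joint): travel of the lock lever and its frame along the block's -y axis: 0 = locked (at the start), 0.040 m = fully open, end stops at both. Friction 3 N. A steel gate plate with a notch at each end holds the lever's cross pin: it can travel only when lifted.
- lever_lift (a joint): how far the lever's grip is lifted, m, 0 to 0.022: 0 = pin down in a notch; lift it more than 0.013 to pass the hump between the two notches. Spring and weight pull it down with 4 to 5 N, so it drops into a notch when let go there.
- tray: open blue plastic tray, loose, 220 (x) x 220 (y) x 35 tall outside, walls and floor 4 to 5 thick, 0.9 kg; origin at the centre of its underside, z up.
- gauge0_mid (a point): First setting gauge, stuck in pocket0; may be absent. Steel foot 36 (x) x 30 (y) x 24 tall, dark stem 26 (x) x 24 (y) up to 76, yellow handle 24 (x) x 20 (y) from 76 to 124 above its underside; 0.3 to 0.55 kg, foot heaviest. Origin at its centre, 62 above its underside; z up; x is the way it rocks. In the pocket its underside is 12, its top 136 above the bench; neighbours are 70 apart.
- gauge1_mid (a point): Second setting gauge, stuck in pocket1; may be absent. Steel foot 36 (x) x 30 (y) x 24 tall, dark stem 26 (x) x 24 (y) up to 76, yellow handle 24 (x) x 20 (y) from 76 to 124 above its underside; 0.3 to 0.55 kg, foot heaviest. Origin at its centre, 62 above its underside; z up; x is the way it rocks. In the pocket its underside is 12, its top 136 above the bench; neighbours are 70 apart.
- gauge2_mid (a point): Third setting gauge, stuck in pocket2; may be absent. Steel foot 36 (x) x 30 (y) x 24 tall, dark stem 26 (x) x 24 (y) up to 76, yellow handle 24 (x) x 20 (y) from 76 to 124 above its underside; 0.3 to 0.55 kg, foot heaviest. Origin at its centre, 62 above its underside; z up; x is the way it rocks. In the pocket its underside is 12, its top 136 above the bench; neighbours are 70 apart.
- gauge3_mid (a point): Fourth setting gauge, stuck in pocket3; may be absent. Steel foot 36 (x) x 30 (y) x 24 tall, dark stem 26 (x) x 24 (y) up to 76, yellow handle 24 (x) x 20 (y) from 76 to 124 above its underside; 0.3 to 0.55 kg, foot heaviest. Origin at its centre, 62 above its underside; z up; x is the way it rocks. In the pocket its underside is 12, its top 136 above the bench; neighbours are 70 apart.
- jar: amber jar, r 18, 55 tall: a bystander on the bench, origin at its underside, to be left alone
- marker: marker pen, 130 long, black and green: a bystander on the bench, origin at its underside, to be left alone
- tape: roll of clear tape, r 45, 25 tall: a bystander on the bench, origin at its underside, to be left alone
- driver: screwdriver lying on the bench: a bystander on the bench, origin at its underside, to be left alone
There are look-alikes about, which are no part of the job. What is shaped like the part that bears gauge2_mid but green is not meant. What is shaped like the part that bears gauge0_mid but white is not meant.

How it is judged:
By the outcome, as a careful person would: the job done as asked, in the order asked, and still so for the second after the job is handed in, with the robot touching nothing.
Of gauge0, gauge1, gauge2, gauge3 only 3 to 4 are there at a start; the rules pass over those that are not, and their reading is None.
At some moment in a run one of tray may be knocked a few centimetres aside while the robot is not near it.
It also fails if it takes over 210 s, if anything falls off the work surface, if the arm or the gripper's body presses on something with over 40 N, if the wrist force passes 120 N, or if a joint passes its speed limit or range.

## Working session

There is one attempt and no reset: what is moved stays moved. The work goes in short steps, Python scripts to look and compute and a tool call to move; the robot and the scene stay as the last step left them, time stands still between calls to the robot, and variables do not carry over. Pictures are saved under pics/ and viewed, about 12 in all and at most 16, crops included, and the job is handed in when it is done.

Besides the shell and the picture viewer there is one more tool, called after "Emit:" as a command line: name --pt "numbers of a row" for each row, then --argument value for the rest. carry_out: Moves the arm, as the interface text tells. Its arguments: {"type":"object","properties":{"targets":{"type":"array","items":{"type":"array","items":{"type":"number"}}},"force":{"type":"number"}},"required":["targets"]}

```bash
mkdir -p pics; ls
cat > h.py <<'E'
import numpy as np,cv2
from workcell import bot
from scipy.spatial.transform import Rotation as R
def frame(n):
    s=bot.observe(); f=bot.grab_frame(n)
    if n=='wrist':
        T=np.eye(4);T[:3,:3]=R.from_euler('xyz',s['tool_rot']).as_matrix();T[:3,3]=s['position'];f['cam_to_world']=T@np.array(f['T_tool_cam'])
    np.savez('f_%s.npz'%n,**{k:f[k] for k in('color','z_map','K','cam_to_world')})
    return f
def load(n): return np.load('f_%s.npz'%n)
def cloud(f):
    K=f['K'];z=f['z_map'];v,u=np.mgrid[:480,:640]
    p=np.stack([(u-K[0,2])/K[0,0]*z,(v-K[1,2])/K[1,1]*z,z],-1)
    T=f['cam_to_world'];w=p@T[:3,:3].T+T[:3,3];w[z==0]=np.nan
    return w
def proj(f,P):
    T=np.linalg.inv(f['cam_to_world']);c=T[:3,:3]@np.array(P)+T[:3,3];q=f['K']@c;return q[:2]/q[2]
def save(img,name): cv2.imwrite('pics/'+name,cv2.cvtColor(img,cv2.COLOR_RGB2BGR))
E
python3 - <<'E'
from h import *
print(bot.observe())
for n in('top','side'):
    f=frame(n);save(f['color'],n+'0.png');print(f['K'],f['cam_to_world'])
E
```

```text
pics
{'clock': 0.0, 'qpos': array([-1.39421302,  0.52203371, -0.0363191 ,  1.59996254,  0.02119985,
        1.02107239, -0.1128136 ]), 'qd': array([-5.24837706e-04,  1.31950848e-03,  1.18596345e-03, -1.82227455e-03,
        9.82024080e-05, -1.27468267e-03,  1.24664709e-03]), 'joint_efforts': array([ 1.03193397e-03, -9.27142024e+01,  1.98038064e+00, -3.69919574e+01,
        1.79157243e-02,  8.51655233e-03,  1.45423130e-06]), 'position': array([0.15264123, 0.60575578, 0.23072982]), 'tool_rot': array([-3.14050452e+00,  7.96868120e-05,  2.89477773e+00]), 'force': array([ 0.5498242 , -0.49148135, -0.15263742]), 'moment': array([ 0.05214039,  0.04085877, -0.02711691]), 'grip_width': 0.08548876258692088}
[[443.24738962   0.         313.03980244]
 [  0.         443.24738962 241.29884551]
 [  0.           0.           1.        ]] [[ 0.01198884 -0.99422204  0.10667144  0.45495839]
 [-0.99956482 -0.00904062  0.02807904 -0.0830781 ]
 [-0.02695242 -0.10696165 -0.99389777  1.08980882]
 [ 0.          0.          0.          1.        ]]
[[549.63621847   0.         320.54913363]
 [  0.         549.63621847 240.81200592]
 [  0.           0.           1.        ]] [[ 0.98508005 -0.13247372  0.10985445  0.42251614]
 [-0.17171261 -0.71396078  0.67880394 -0.88730668]
 [-0.01149191 -0.68753961 -0.72605593  0.96831454]
 [ 0.          0.          0.          1.        ]]
```

View pics/top0.png

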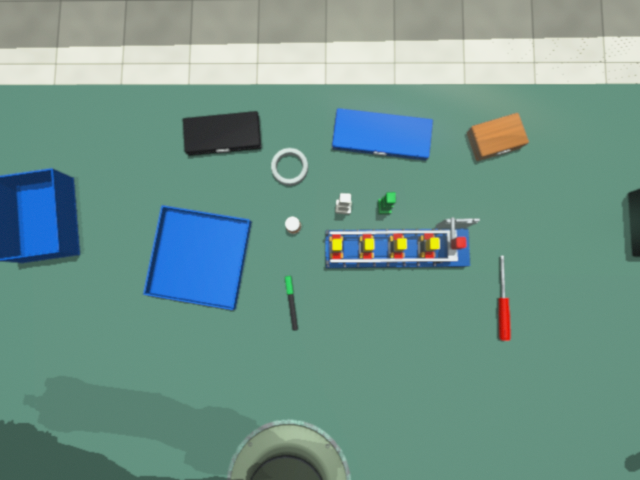

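View pics/side0.png

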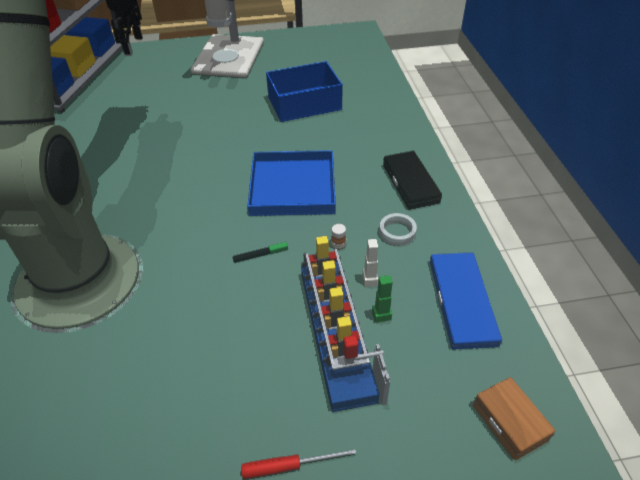

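Gauges: four yellow ones, top view at (337,244), (368,244), (400,244) and (432,243). The lever grip is the red block at (461,243). Possible mix-ups are the white (344,203) and green (388,203) look-alikes, the red screwdriver (504,320), and the blue folder (383,133) and bin (40,215) against the tray (200,258). Next I measure.

Run:
```python
from h import *
np.set_printoptions(precision=4,suppress=True)
def comps(n):
    f=load(n);w=cloud(f);hsv=cv2.cvtColor(f['color'],cv2.COLOR_RGB2HSV)
    H,S,V=hsv[...,0].astype(int),hsv[...,1],hsv[...,2]
    for nm,m in(('yel',(abs(H-29)<5)&(S>150)&(V>120)),('red',((H<5)|(H>175))&(S>150)&(V>100))):
        m=m&(w[...,2]>0.05)
        k,l,st,c=cv2.connectedComponentsWithStats(m.astype(np.uint8))
        for i in range(1,k):
            if st[i,4]<25: continue
            p=w[l==i]; zt=np.percentile(p[:,2],90)
            t=p[p[:,2]>zt-.006]; print(n,nm,c[i],st[i,4],'top z',zt,'xy med',np.median(t,0),'mid',(t.min(0)+t.max(0))/2)
    return f,w,hsv
for n in('top','side'): f,w,hsv=comps(n)
# tray
f=load('top');w=cloud(f)
hsv=cv2.cvtColor(f['color'],cv2.COLOR_RGB2HSV);H=hsv[...,0]
m=(abs(H.astype(int)-109)<8)&(hsv[...,1]>150)
for nm,b in(('tray',(140,200,260,315)),('block',(320,225,475,272))):
    mm=np.zeros_like(m);mm[b[1]:b[3],b[0]:b[2]]=m[b[1]:b[3],b[0]:b[2]]
    p=w[mm];print(nm,len(p),np.nanpercentile(p[:,2],[5,50,95]))
    zt=np.nanpercentile(p[:,2],97)
    t=p[p[:,2]>zt-.01] if nm=='tray' else p[(p[:,2]>.03)&(p[:,2]<.045)]
    r=cv2.minAreaRect((t[:,:2]*1000).astype(np.float32));print(r)
c=f['color'][190:290,300:500];save(cv2.resize(c,None,fx=4,fy=4,interpolation=cv2.INTER_CUBIC),'crop1.png')
```

```text
top yel [433.5089 243.2946] 112 top z 0.1383933246154004 xy med [ 0.556  -0.3164  0.1364] mid [ 0.556  -0.3164  0.1366]
top yel [336.569 244.5  ] 116 top z 0.13833718601733147 xy med [ 0.552  -0.1079  0.1362] mid [ 0.5512 -0.108   0.1368]
top yel [368.4825 244.307 ] 114 top z 0.1380115163598748 xy med [ 0.5526 -0.1769  0.1365] mid [ 0.5526 -0.1769  0.136 ]
top yel [400.6792 243.8019] 106 top z 0.13808641022101648 xy med [ 0.5551 -0.2476  0.1363] mid [ 0.5544 -0.2465  0.1358]
top red [397.     235.4444] 27 top z 0.08630987708756802 xy med [ 0.5787 -0.2454  0.0848] mid [ 0.5767 -0.2465  0.0843]
top red [427.7586 235.5172] 29 top z 0.08673697245803554 xy med [ 0.5792 -0.3136  0.0846] mid [ 0.5774 -0.3163  0.0843]
top red [460.3191 242.5   ] 94 top z 0.1534199132463628 xy med [ 0.5551 -0.3684  0.1506] mid [ 0.5561 -0.3682  0.1516]
top red [336.2308 255.6154] 39 top z 0.0869268232850969 xy med [ 0.5299 -0.1073  0.0845] mid [ 0.5309 -0.1073  0.0846]
top red [367. 255.] 35 top z 0.08640182671041448 xy med [ 0.5327 -0.1774  0.085 ] mid [ 0.5327 -0.1773  0.0844]
top red [397.8    255.0571] 35
[... 1232 characters left out ...]
197 xy med [ 0.5756 -0.2487  0.0848] mid [ 0.5758 -0.2468  0.0854]
side red [325.0465 310.3721] 43 top z 0.08696201684956627 xy med [ 0.5322 -0.2499  0.0852] mid [ 0.5332 -0.2484  0.0853]
side red [351.5977 339.8908] 174 top z 0.15322486162493423 xy med [ 0.5568 -0.3705  0.1517] mid [ 0.5567 -0.3689  0.1512]
side red [332.1702 339.7447] 47 top z 0.08776348737134701 xy med [ 0.5332 -0.3202  0.0858] mid [ 0.5338 -0.3189  0.0861]
tray 8465 [0.0012 0.0049 0.0341]
((529.1353759765625, 226.22308349609375), (222.0586700439453, 220.23153686523438), 81.11991882324219)
block 1487 [0.0351 0.0384 0.0417]
((548.3339233398438, -252.1210174560547), (85.3912582397461, 336.67095947265625), 2.716719388961792)
```

View pics/crop1.png

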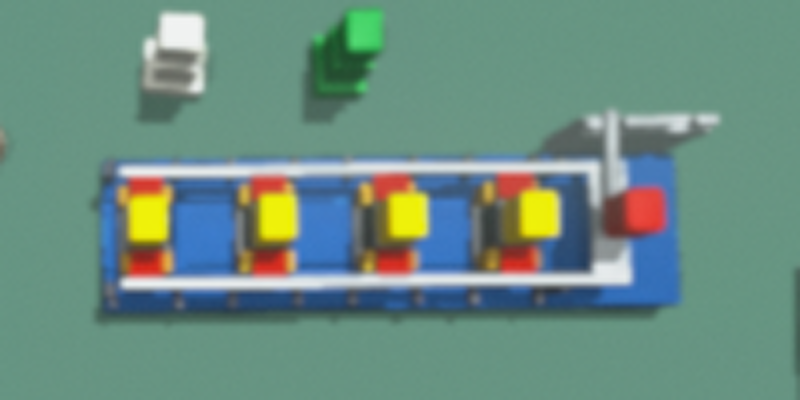

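```bash
cat >> h.py <<'E'
def plan(pts,yaw,clo,s=None,step=38):
    """rows through world points pts, ending pointing down at yaw"""
    s=s or bot.observe();p=np.array(s['position']);r=R.from_euler('xyz',s['tool_rot']);out=[]
    for q in pts:
        q=np.array(q,float);goal=R.from_euler('xyz',[np.pi,0,yaw])
        rv=(r.inv()*goal).as_rotvec();n=int(max(np.ceil(np.linalg.norm(q-p)/1000*1e6/step),np.ceil(np.abs(np.degrees(rv)).max()/5.9),1))
        for i in range(n):
            t=(q-p)/(n-i);d=r.inv().apply(t)*1000;rv=(r.inv()*goal).as_rotvec()/(n-i);u=np.degrees(rv)/6
            d=np.round(d,1);u=np.round(u,2)
            out.append([*d,*u,clo]);p=p+r.apply(d/1000);r=r*R.from_rotvec(np.radians(u*6))
    for i in range(0,len(out),5):print([[float(x) for x in o] for o in out[i:i+5]])
    print('end',p.round(4),r.as_euler('xyz').round(4))
E
python3 - <<'E'
from h import *
np.set_printoptions(precision=3,suppress=True)
for n in('top','side'):
    w=cloud(load(n)).reshape(-1,3);c,s=np.cos(.021),np.sin(.021)
    d=w[:,:2]-[.5565,-.3687];b=np.c_[d@[c,s],d@[-s,c],w[:,2]]
    for lo in range(-60,100,20):
        m=(abs(b[:,1])<60)&(b[:,0]*1000>lo)&(b[:,0]*1000<=lo+20)&(w[:,2]>.09)&(w[:,2]<.3)
        if m.sum():print(n,lo,m.sum(),'z',w[m,2].max(),'y',b[m,1].min(),b[m,1].max())
plan([[.45,.3,.24],[.5565,-.3685,.22]],np.pi/2+.021,0)
E
```

```text
top -40 7 z 0.09267003675671337 y 1.0182449099980366 1.0352514413546796
top -20 456 z 0.15468668679598896 y -0.011539559827398353 1.022075684665253
top 0 372 z 0.15558779212982932 y -0.011961340064758288 0.902868331520094
top 20 36 z 0.09959005190731995 y -0.006284543150990274 0.9044816023075262
top 40 126 z 0.10415866142533259 y -0.05767478663563073 0.9084673634555492
top 60 10 z 0.09685022531001108 y -0.0038452076185617333 0.9114713212822708
top 80 120 z 0.12906331860472642 y 0.13027465187881537 0.9124913649306675
side -40 6 z 0.09428598364160168 y 0.22357225454822655 1.0449782487713
side -20 865 z 0.15548731696582296 y -0.011981767450225793 1.0500468599486894
side 0 708 z 0.15516627866638055 y -0.011863188898179788 1.0557899436593807
side 20 60 z 0.10072581133819236 y -0.00397568206768615 1.0574964670096954
side 40 189 z 0.10522586296554115 y -0.059063075912638215 1.0578442277273012
side 60 22 z 0.09970099431249246 y -0.002616370579950793 1.0616057093805016
side 80 188 z 0.12966296978334235 y 0.1280085965816998 1.0605448120481509
[[-27.9, -17.2, -0.7, -0.0, 0.0, 0.96, 0.0], [-29.5
[... 603 characters left out ...]
5.1, 1.1, -0.0, -0.0, 0.0, 0.0], [-37.3, 5.1, 1.1, -0.0, -0.0, 0.0, 0.0], [-37.2, 5.1, 1.1, -0.0, -0.0, 0.0, 0.0], [-37.3, 5.1, 1.1, -0.0, -0.0, 0.0, 0.0], [-37.2, 5.1, 1.1, -0.0, -0.0, 0.0, 0.0]]
[[-37.3, 5.1, 1.1, -0.0, -0.0, 0.0, 0.0], [-37.2, 5.2, 1.1, -0.0, -0.0, 0.0, 0.0], [-37.3, 5.1, 1.1, -0.0, -0.0, 0.0, 0.0], [-37.2, 5.2, 1.1, -0.0, -0.0, 0.0, 0.0], [-37.3, 5.1, 1.1, -0.0, -0.0, 0.0, 0.0]]
[[-37.2, 5.2, 1.1, -0.0, -0.0, 0.0, 0.0], [-37.3, 5.1, 1.1, -0.0, -0.0, 0.0, 0.0], [-37.2, 5.2, 1.1, -0.0, -0.0, 0.0, 0.0], [-37.3, 5.1, 1.1, -0.0, -0.0, 0.0, 0.0], [-37.2, 5.2, 1.1, -0.0, -0.0, 0.0, 0.0]]
[[-37.3, 5.1, 1.2, -0.0, -0.0, 0.0, 0.0]]
end [ 0.556 -0.368  0.22 ] [-3.141 -0.     1.592]
```

Emit:
carry_out --pt "-28 -17 -0.7 0 0 0.96 0" --pt "-29.5 -14.3 -0.7 0 0 0.96 0" --pt "-31 -11.3 -0.7 0 0 0.96 0" --pt "-32 -8.2 -0.7 0 0 0.96 0" --pt "-32.5 -5 -0.7 0 0 0.96 0" --force 60

```text
clock: 0.52
position: [0.2683, 0.4869, 0.2346]
tool_rot: [-3.141, 0.0, 2.387]
force: [1.0, 1.1, 0.2]
grip_width: 0.0853
```

Emit:
carry_out --pt "-33 -1.6 -0.7 0 0 0.96 0" --pt "-33 1.7 -0.7 0 0 0.95 0" --pt "-32.5 5 -0.7 0 0 0.96 0" --pt "-32 8 -0.7 0 0 0.95 0" --pt "-31 11 -0.7 0 0 0.96 0"

```text
clock: 0.93
position: [0.383, 0.3685, 0.2383]
tool_rot: [-3.141, 0.0, 1.887]
force: [-0.2, 0.5, 0.3]
grip_width: 0.0857
```

Emit:
carry_out --pt "-29.5 14.3 -0.6 0 0 0.95 0" --pt "-28 17 -0.7 0 0 0.96 0" --pt "-26 20 -0.6 0 0 0.95 0" --pt "-37 5 1 0 0 0 0" --pt "-37 5 1 0 0 0 0"

```text
clock: 1.35
position: [0.4629, 0.2242, 0.2377]
tool_rot: [-3.141, 0.001, 1.592]
force: [0.9, -0.4, 0.6]
grip_width: 0.0856
```

Emit:
carry_out --pt "-37 5 1 0 0 0 50" --pt "-37 5 1 0 0 0 100" --pt "-37 5 1 0 0 0 100" --pt "-37 5 1 0 0 0 100" --pt "-37 5 1 0 0 0 100"

```text
clock: 1.77
position: [0.4911, 0.0395, 0.2331]
tool_rot: [-3.141, -0.0, 1.592]
force: [0.7, 0.6, 0.6]
grip_width: 0.0518
```

Emit:
carry_out --pt "-37 5 1 0 0 0 100" --pt "-37 5 1 0 0 0 100" --pt "-37 5 1 0 0 0 100" --pt "-37 5 1 0 0 0 100" --pt "-37 5 1 0 0 0 100"

```text
clock: 2.18
position: [0.5201, -0.145, 0.2281]
tool_rot: [-3.141, -0.0, 1.592]
force: [0.5, 0.2, 0.3]
grip_width: 0.0517
```

Run:
```python
from h import *
s=bot.observe();print(s['clock'],s['position'],s['tool_rot'],s['grip_width'],s['force'],s['qpos'])
plan([[.5565,-.3685,.22]],np.pi/2+.021,100)
```

```text
2.1833 [ 0.52005235 -0.14499142  0.22806199] [-3.14139413e+00 -1.18421913e-04  1.59222917e+00] 0.051717483977279384 [0.45785222 0.2407596  0.29041738] [-0.18154449  0.42546269  0.46479837  1.84689529 -0.23414705  0.92341483
  0.41124331]
[[-37.4, 5.3, 1.3, -0.0, -0.0, 0.0, 100.0], [-37.4, 5.3, 1.3, -0.0, -0.0, 0.0, 100.0], [-37.4, 5.3, 1.4, -0.0, -0.0, 0.0, 100.0], [-37.3, 5.3, 1.3, -0.0, -0.0, 0.0, 100.0], [-37.4, 5.2, 1.4, -0.0, -0.0, 0.0, 100.0]]
[[-37.3, 5.3, 1.3, -0.0, -0.0, 0.0, 100.0]]
end [ 0.5565 -0.3685  0.22  ] [-3.1414e+00 -1.0000e-04  1.5922e+00]
```

Emit:
carry_out --pt "-37.4 5.3 -5 0 0 0 100" --pt "-37.4 5.3 -5 0 0 0 100" --pt "-37.4 5.3 -5 0 0 0 100" --pt "-37.4 5.3 -5 0 0 0 100" --pt "-37.4 5.3 -5 0 0 0 100"

```text
clock: 2.6
position: [0.5505, -0.3313, 0.2532]
tool_rot: [-3.141, -0.0, 1.592]
force: [0.1, 1.0, 0.2]
grip_width: 0.0519
```

Emit:
carry_out --pt "-37.4 5.3 -5 0 0 0 100" --pt "0 0 0 0 0 0 100"

```text
clock: 2.77
position: [0.5553, -0.3743, 0.2585]
tool_rot: [-3.141, 0.004, 1.586]
force: [0.5, -2.2, 0.6]
grip_width: 0.0517
```

Run:
```python
from h import *
np.set_printoptions(precision=4,suppress=True)
f=frame('wrist');save(f['color'],'w1.png');w=cloud(f)
hsv=cv2.cvtColor(f['color'],cv2.COLOR_RGB2HSV);H=hsv[...,0].astype(int)
print(bot.observe()['position'])
for nm,m in(('yel',abs(H-29)<5),('red',(H<5)|(H>175))):
    m=m&(hsv[...,1]>150)&(hsv[...,2]>90)&(w[...,2]>.125)
    k,l,st,c=cv2.connectedComponentsWithStats(m.astype(np.uint8))
    for i in range(1,k):
        if st[i,4]<200: continue
        p=w[l==i];t=p[p[:,2]>np.percentile(p[:,2],90)-.006]
        print(nm,c[i],st[i],'z',np.median(t[:,2]),cv2.minAreaRect((t[:,:2]*1000).astype(np.float32)))
```

```text
[ 0.5556 -0.3708  0.2578]
red [320.5657 221.6884] [306 206  30  32 921] z 0.15023422543624446 ((556.5419311523438, -367.4454345703125), (22.34324836730957, 20.009489059448242), 0.8146677017211914)
```

View pics/w1.png

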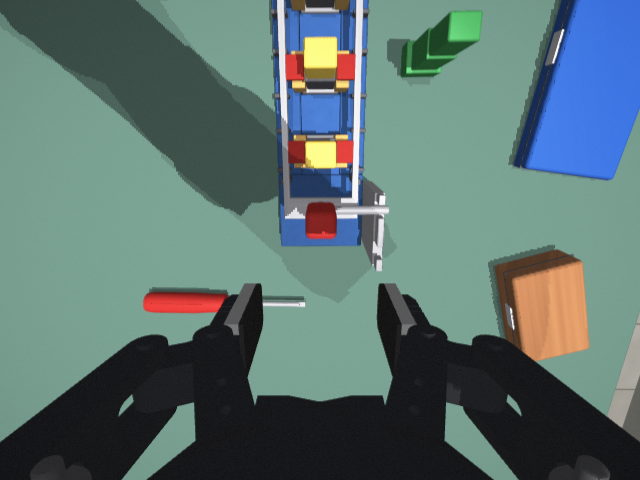

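Emit:
carry_out --pt "0 0 36 0 0 0 100" --pt "0 0 36 0 0 0 100" --pt "0 0 35 0 0 0 100" --pt "0 0 20 0 0 0 100" --pt "0 0 14 0 0 0 100"

```text
clock: 3.23
position: [0.556, -0.3651, 0.1144]
tool_rot: [-3.139, -0.002, 1.593]
force: [0.2, -0.1, 0.3]
grip_width: 0.0519
```

Emit:
carry_out --pt "0 0 0 0 0 0 100" --pt "0 0 0 0 0 0 200" --pt "0 0 0 0 0 0 255" --pt "0 0 0 0 0 0 255" --pt "0 0 0 0 0 0 255"

```text
clock: 3.65
position: [0.5563, -0.3676, 0.1191]
tool_rot: [3.141, 0.001, 1.591]
force: [-7.7, 0.3, 7.3]
grip_width: 0.0229
```

Emit:
carry_out --pt "0 0 0 0 0 0 255" --pt "0 0 0 0 0 0 255"

```text
clock: 3.82
position: [0.5562, -0.3676, 0.1191]
tool_rot: [3.141, 0.001, 1.591]
force: [-8.2, 0.0, 6.3]
grip_width: 0.0235
```

Emit:
carry_out --pt "0 0 -6 0 0 0 255" --pt "0 0 -6 0 0 0 255" --pt "0 0 -5 0 0 0 255" --pt "0 0 0 0 0 0 255"

```text
clock: 4.15
position: [0.5562, -0.3674, 0.1361]
tool_rot: [3.141, 0.001, 1.591]
force: [-5.8, -1.5, -5.9]
grip_width: 0.0229
```

Emit:
carry_out --pt "-10 0 0 0 0 0 255" --pt "-10 0 0 0 0 0 255" --pt "-10 0 0 0 0 0 255" --pt "-10 0 0 0 0 0 255" --pt "0 0 0 0 0 0 255"

```text
clock: 4.57
position: [0.557, -0.4071, 0.1348]
tool_rot: [-3.141, -0.002, 1.591]
force: [-6.7, 0.8, -4.8]
grip_width: 0.0237
```

Travelled 39.7 mm while lifted 17 mm. I lower it gently, press to the end stop, and release.

Emit:
carry_out --pt "-1 0 4 0 0 0 255" --pt "0 0 5 0 0 0 255" --pt "0 0 5 0 0 0 255" --pt "0 0 3 0 0 0 255" --pt "0 0 0 0 0 0 255"

```text
clock: 4.98
position: [0.557, -0.4074, 0.1191]
tool_rot: [-3.141, -0.001, 1.592]
force: [-10.6, 7.7, 8.3]
grip_width: 0.0232
```

Emit:
carry_out --pt "0 0 0 0 0 0 100" --pt "0 0 0 0 0 0 100" --pt "0 0 0 0 0 0 100" --pt "0 0 -20 0 0 0 100" --pt "0 0 -35 0 0 0 100"

```text
clock: 5.4
position: [0.5566, -0.4067, 0.1701]
tool_rot: [-3.138, -0.003, 1.592]
force: [0.3, 0.4, 0.1]
grip_width: 0.052
```

Emit:
carry_out --pt "0 0 -35 0 0 0 100" --pt "10 0 -20 0 0 0 100" --pt "37 0 -10 0 0 0 100" --pt "37 0 0 0 0 0 100" --pt "37 0 0 0 0 0 100"

```text
clock: 5.82
position: [0.5552, -0.2859, 0.2384]
tool_rot: [3.139, 0.001, 1.591]
force: [1.3, -0.2, -0.5]
grip_width: 0.0519
```

```bash
cat > look.py <<'E'
from h import *
np.set_printoptions(precision=4,suppress=True)
import sys
def rep(n):
    f=frame(n);w=cloud(f);hsv=cv2.cvtColor(f['color'],cv2.COLOR_RGB2HSV);H=hsv[...,0].astype(int)
    for nm,m in(('yel',abs(H-29)<5),('red',(H<5)|(H>175))):
        m=m&(hsv[...,1]>150)&(hsv[...,2]>90)&(w[...,2]>.05)
        k,l,st,c=cv2.connectedComponentsWithStats(m.astype(np.uint8))
        for i in range(1,k):
            if st[i,4]<25: continue
            p=w[l==i];t=p[p[:,2]>np.percentile(p[:,2],90)-.006];r=cv2.minAreaRect((t[:,:2]*1000).astype(np.float32))
            print(n,nm,c[i].round(),st[i,4],'z %.4f'%np.median(t[:,2]),np.array(r[0]).round(1),np.array(r[1]).round(),round(r[2],1))
    return f
def tray():
    f=load('top');w=cloud(f);hsv=cv2.cvtColor(f['color'],cv2.COLOR_RGB2HSV);H=hsv[...,0].astype(int)
    m=(abs(H-109)<8)&(hsv[...,1]>150)&(w[...,2]>.025)&(w[...,2]<.045)&(w[...,1]>.05)&(w[...,1]<.42)&(w[...,0]<.7)
    print('tray',cv2.minAreaRect((w[m][:,:2]*1000).astype(np.float32)))
if __name__=='__main__':
    for n in sys.argv[1:]: rep(n)
    if 'top' in sys.argv: tray()
    print(bot.observe()['position'],bot.observe()['clock'])
E
python3 look.py side top
```

```text
side yel [319. 242.] 31 z 0.1365 [ 532.3 -187.5] [173.   6.] 81.5
side yel [331. 266.] 64 z 0.1372 [ 557.8 -177.6] [21. 11.] 88.8
side yel [331. 278.] 32 z 0.1087 [ 556.4 -186. ] [12.  4.] 20.0
side yel [336. 297.] 170 z 0.1376 [ 554.2 -247. ] [23. 19.] 1.2
side yel [344. 325.] 154 z 0.1371 [ 555.2 -318.1] [23. 18.] 2.4
side red [6. 4.] 81 z 0.2968 [-209.5  835.9] [30. 76.] 14.0
side red [316. 272.] 45 z 0.0856 [ 531.3 -148.6] [21. 13.] 80.9
side red [322. 297.] 45 z 0.0856 [ 533.  -217.1] [19. 12.] 89.2
side red [330. 327.] 43 z 0.0852 [ 534.  -289.2] [12. 15.] 4.2
side red [357. 361.] 262 z 0.1517 [ 557.5 -408.8] [23. 23.] 88.3
side red [337. 357.] 65 z 0.0855 [ 535.3 -357. ] [13. 20.] 0.6
top yel [336. 244.] 133 z 0.1365 [ 551.9 -108. ] [22. 17.] 0.3
top yel [368. 244.] 122 z 0.1364 [ 552.6 -176.9] [22. 17.] 0.6
top yel [400. 244.] 124 z 0.1363 [ 554.4 -246.3] [16. 24.] 88.5
top red [354. 237.] 40 z 0.0842 [ 573.5 -146.8] [10. 16.] 1.2
top red [384. 237.] 44 z 0.0844 [ 575.4 -217.2] [12. 16.] 0.3
top red [354. 256.] 39 z 0.0846 [ 531.2 -149.2] [12. 16.] 0.0
top red [385. 255.] 31 z 0.0842 [ 533.1 -218.1] [ 9. 14.] 2.2
tray ((528.9423828125, 226.13339233398438), (221.81951904296875, 220.07662963867188), 80.96318817138672)
[ 0.5567 -0.2807  0.2379] 5.9167
```

```bash
python3 -c "
from h import *
plan([[.5517,-.108,.23]],np.pi/2+.021,100)"
```

```text
[[34.5, -0.0, 1.7, 0.0, -0.01, 0.01, 100.0], [34.6, -0.1, 1.6, 0.0, -0.0, 0.01, 100.0], [34.5, -0.1, 1.6, 0.01, -0.01, 0.01, 100.0], [34.6, -0.2, 1.6, 0.0, -0.0, 0.02, 100.0], [34.5, -0.2, 1.7, 0.01, -0.01, 0.01, 100.0]]
end [ 0.5517 -0.108   0.23  ] [-3.1412e+00  3.0000e-04  1.5922e+00]
```

Emit:
carry_out --pt "36 0.2 0 0 0 0 100" --pt "36 0.2 0 0 0 0 100" --pt "36 0 0 0 0 0 100" --pt "36 0 0 0 0 0 100" --pt "36 0 0 0 0 0 100"

```text
clock: 6.33
position: [0.5516, -0.1053, 0.2378]
tool_rot: [3.14, -0.0, 1.592]
force: [1.2, -0.2, -0.2]
grip_width: 0.0522
```

Emit:
carry_out --pt "0 0 30 0 0 0 100" --pt "0 0 30 0 0 0 100" --pt "0 0 20 0 0 0 100" --pt "0 0 0 0 0 0 100" --pt "0 0 0 0 0 0 100"

```text
clock: 6.75
position: [0.5516, -0.1071, 0.1575]
tool_rot: [-3.141, 0.0, 1.592]
force: [0.9, -0.6, 0.6]
grip_width: 0.0517
```

Emit:
carry_out --pt "-1 0 30 0 0 0 100" --pt "0 0 20 0 0 0 100" --pt "0 0 7 0 0 0 100" --pt "0 0 0 0 0 0 100" --pt "0 0 0 0 0 0 255" --force 80

```text
clock: 7.17
position: [0.5524, -0.1083, 0.1017]
tool_rot: [3.14, 0.0, 1.592]
force: [0.2, 0.0, 0.3]
grip_width: 0.0412
```

Emit:
carry_out --pt "0 0 0 0 0 0 255" --pt "0 0 0 0 0 0 255" --pt "0 0 0 0 0 0 255" --pt "0 0 0 0 0 0 255" --pt "0 0 0 0 0 0 255"

```text
clock: 7.58
position: [0.552, -0.1082, 0.102]
tool_rot: [3.14, -0.0, 1.592]
force: [-4.9, 0.6, 14.8]
grip_width: 0.0231
```

Emit:
carry_out --pt "0 5.2 0.2 0.57 0 0 255" --pt "0 5.2 0.2 0.57 0 0 255"

```text
clock: 7.75
position: [0.5613, -0.1082, 0.102]
tool_rot: [-3.02, -0.0, 1.591]
force: [-11.0, 0.4, 15.7]
grip_width: 0.0229
```

Emit:
carry_out --pt "0 5.2 -0.8 0.57 0 0 255" --pt "0 0 0 0 0 0 255" --pt "0 0 0 0 0 0 255"

```text
clock: 8.0
position: [0.5665, -0.1081, 0.1014]
tool_rot: [-2.96, 0.0, 1.592]
force: [-10.8, 0.3, 19.9]
grip_width: 0.0228
```

Emit:
carry_out --pt "0 -5.2 0 -0.57 0 0 255" --pt "0 -5.2 0 -0.57 0 0 255" --pt "0 -5.2 0 -0.57 0 0 255" --pt "0 -5.2 0.2 -0.57 0 0 255" --pt "0 -5.2 0.2 -0.57 0 0 255"

```text
clock: 8.42
position: [0.5426, -0.1082, 0.1026]
tool_rot: [3.016, 0.001, 1.592]
force: [6.6, 0.8, 0.9]
grip_width: 0.023
```

Emit:
carry_out --pt "0 -5.2 0.2 -0.57 0 0 255" --pt "0 0 0 0 0 0 255" --pt "0 0 0 0 0 0 255"

```text
clock: 8.67
position: [0.5374, -0.1083, 0.1021]
tool_rot: [2.958, -0.0, 1.592]
force: [-0.7, -0.1, 11.4]
grip_width: 0.0232
```

Emit:
carry_out --pt "0 5.2 -0.2 0.57 0 0 255" --pt "0 5.2 -0.2 0.57 0 0 255" --pt "0 5.2 -0.1 0.57 0 0 255" --pt "0 0 0 0 0 0 255"

```text
clock: 9.0
position: [0.5534, -0.1074, 0.1029]
tool_rot: [-3.139, 0.001, 1.594]
force: [-0.8, -0.0, -4.9]
grip_width: 0.0229
```

Emit:
carry_out --pt "0 0 -3 0 0 0 255" --pt "0 0 -3 0 0 0 255" --pt "0 0 -4 0 0 0 255" --pt "0 0 -4 0 0 0 255" --pt "0 0 0 0 0 0 255"

```text
clock: 9.42
position: [0.5519, -0.1082, 0.1176]
tool_rot: [3.14, -0.0, 1.591]
force: [1.1, 0.1, -4.2]
grip_width: 0.0231
```

Emit:
carry_out --pt "0 0 -20 0 0 0 255" --pt "0 0 -35 0 0 0 255" --pt "0 0 -35 0 0 0 255" --pt "0 0 0 0 0 0 255"

```text
clock: 9.75
position: [0.554, -0.1089, 0.2122]
tool_rot: [3.133, 0.0, 1.591]
force: [2.4, -0.8, -3.0]
grip_width: 0.0232
```

```bash
python3 look.py top|tail -2; python3 -c "
from h import *
plan([[.529,.292,.205]],np.pi/2+.021,255)"
```

```text
tray ((528.9296875, 226.03973388671875), (221.98403930664062, 220.22360229492188), 81.38758850097656)
[ 0.5531 -0.1083  0.2093] 9.8
[[36.4, -1.4, 0.4, 0.01, 0.0, -0.0, 255.0], [36.4, -1.4, 0.4, 0.0, 0.0, -0.0, 255.0], [36.4, -1.4, 0.4, 0.01, 0.0, -0.0, 255.0], [36.4, -1.4, 0.4, 0.0, 0.0, -0.0, 255.0], [36.4, -1.4, 0.4, 0.01, 0.0, -0.0, 255.0]]
[[36.5, -1.4, 0.4, 0.0, 0.0, -0.0, 255.0], [36.4, -1.5, 0.4, 0.01, 0.0, -0.0, 255.0], [36.5, -1.4, 0.4, 0.0, 0.0, -0.0, 255.0], [36.4, -1.5, 0.4, 0.01, 0.0, -0.0, 255.0], [36.5, -1.4, 0.3, 0.0, 0.0, -0.0, 255.0]]
[[36.4, -1.5, 0.4, 0.01, 0.0, -0.0, 255.0]]
end [0.529 0.292 0.205] [-3.1411  0.      1.5918]
```

Emit:
carry_out --pt "36.4 -1.4 0 0 0 0 255" --pt "36.4 -1.4 0 0 0 0 255" --pt "36.4 -1.4 0 0 0 0 255" --pt "36.4 -1.4 0 0 0 0 255" --pt "36.4 -1.4 0 0 0 0 255"

```text
clock: 10.22
position: [0.5399, 0.0755, 0.2054]
tool_rot: [-3.141, -0.0, 1.592]
force: [1.8, -0.5, -4.2]
grip_width: 0.0229
```

Emit:
carry_out --pt "36.4 -1.4 0 0 0 0 255" --pt "36.4 -1.4 0 0 0 0 255" --pt "36.4 -1.4 0 0 0 0 255" --pt "36.4 -1.4 0 0 0 0 255" --pt "36.4 -1.4 0 0 0 0 255"

```text
clock: 10.63
position: [0.529, 0.2573, 0.2052]
tool_rot: [-3.14, 0.0, 1.592]
force: [0.8, -0.8, -4.2]
grip_width: 0.023
```

Emit:
carry_out --pt "36 -1.4 0 0 0 0 255" --pt "0 0 0 0 0 0 255" --pt "0 0 35 0 0 0 255" --pt "0 0 35 0 0 0 255" --pt "0 0 20 0 0 0 255"

```text
clock: 11.05
position: [0.5259, 0.2909, 0.1122]
tool_rot: [-3.138, 0.002, 1.593]
force: [-0.6, 0.1, -5.7]
grip_width: 0.0226
```

Emit:
carry_out --pt "0 0 6 0 0 0 255" --pt "0 0 0 0 0 0 255" --pt "0 0 0 0 0 0 255"

```text
clock: 11.3
position: [0.5282, 0.2915, 0.1108]
tool_rot: [3.141, -0.0, 1.592]
force: [0.4, 0.8, -3.5]
grip_width: 0.0231
```

Emit:
carry_out --pt "0 0 7 0 0 0 255" --pt "0 0 5 0 0 0 255" --pt "0 0 2 0 0 0 255" --pt "0 0 0 0 0 0 255"

```text
clock: 11.63
position: [0.5277, 0.2917, 0.0962]
tool_rot: [-3.141, 0.0, 1.592]
force: [0.3, -0.3, -5.1]
grip_width: 0.0228
```

Emit:
carry_out --pt "0 0 1.5 0 0 0 255" --pt "0 0 0 0 0 0 255"

```text
clock: 11.8
position: [0.5279, 0.2917, 0.0949]
tool_rot: [3.142, -0.0, 1.592]
force: [0.3, -0.9, -4.1]
grip_width: 0.0226
```

Emit:
carry_out --pt "0 0 1 0 0 0 255" --pt "0 0 0 0 0 0 255"

```text
clock: 11.97
position: [0.528, 0.2918, 0.0943]
tool_rot: [3.141, -0.0, 1.592]
force: [-2.0, 0.1, 2.7]
grip_width: 0.0232
```

Emit:
carry_out --pt "0 0 0.5 0 0 0 255" --pt "0 0 0 0 0 0 255"

```text
clock: 12.13
position: [0.5281, 0.2919, 0.0942]
tool_rot: [3.141, -0.001, 1.592]
force: [-3.8, -1.1, 10.4]
grip_width: 0.0224
```

Emit:
carry_out --pt "0 0 -0.5 0 0 0 100" --pt "0 0 0 0 0 0 100" --pt "0 0 0 0 0 0 100" --pt "0 0 -20 0 0 0 100" --pt "0 0 -40 0 0 0 100"

```text
clock: 12.55
position: [0.526, 0.2907, 0.151]
tool_rot: [-3.136, 0.004, 1.592]
force: [0.1, 1.4, 1.3]
grip_width: 0.0517
```

Emit:
carry_out --pt "0 0 -40 0 0 0 100" --pt "-18 0 -10 0 0 0 100" --pt "-36 1.3 0 0 0 0 100" --pt "-36 1.3 0 0 0 0 100" --pt "-36 1.3 0 0 0 0 100"

```text
clock: 12.97
position: [0.5343, 0.1646, 0.2042]
tool_rot: [3.141, -0.0, 1.593]
force: [1.9, -0.6, 0.1]
grip_width: 0.0517
```

Emit:
carry_out --pt "-36 1.3 0 0 0 0 100" --pt "-36 1.3 0 0 0 0 100" --pt "-36 1.3 0 0 0 0 100" --pt "-36 1.3 0 0 0 0 100" --pt "-36 1.3 0 0 0 0 100"

```text
clock: 13.38
position: [0.5447, -0.0158, 0.2041]
tool_rot: [3.141, -0.0, 1.592]
force: [0.8, -0.3, -0.0]
grip_width: 0.0518
```

Emit:
carry_out --pt "-36 1.3 0 0 0 0 100" --pt "-36 1.3 0 0 0 0 100" --pt "-36 1.2 0 0 0 0 100" --pt "-36 1 0 0 0 0 100" --pt "-19 0 0 0 0 0 100"

```text
clock: 13.8
position: [0.5524, -0.1815, 0.2041]
tool_rot: [3.141, 0.002, 1.589]
force: [-0.1, -0.8, 0.5]
grip_width: 0.0518
```

Emit:
carry_out --pt "0 0 0 0 0 0 100" --pt "0 0 0 0 0 0 100"

```text
clock: 13.97
position: [0.5527, -0.1781, 0.2037]
tool_rot: [-3.142, 0.0, 1.59]
force: [0.2, 0.7, -0.0]
grip_width: 0.0519
```

```bash
python3 look.py top;python3 -c "
from h import *
plan([[.5531,-.177,.2]],np.pi/2+.021,255)
save(load('top')['color'][180:340,120:500],'t2.png')"
```

```text
top yel [155. 254.] 151 z 0.1283 [526.9 297.5] [22. 20.] 1.8
top red [479. 242.] 101 z 0.1509 [ 557.5 -407.9] [22. 20.] 2.4
top red [447. 255.] 38 z 0.0847 [ 534.5 -356.3] [16.  9.] 89.8
tray ((528.0074462890625, 232.32925415039062), (222.08445739746094, 219.91854858398438), 81.11056518554688)
[ 0.5529 -0.1768  0.2037] 14.0167
[[-0.2, 0.2, 3.7, -0.0, -0.0, -0.0, 255.0]]
end [ 0.5531 -0.177   0.2   ] [-3.1415e+00 -3.0000e-04  1.5917e+00]
```

View pics/t2.png

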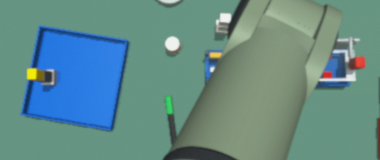

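Gauge 0 stands upright in the tray (handle at crop (33,74), top z 0.128), and the tray has shifted about 6 mm in y. I continue with gauge 1.

Emit:
carry_out --pt "0 0 35 0 0 0 100" --pt "0 0 35 0 0 0 100" --pt "0 0 22 0 0 0 100" --pt "0 0 9 0 0 0 100" --pt "0 0 0 0 0 0 255"

```text
clock: 14.43
position: [0.5523, -0.1756, 0.1013]
tool_rot: [-3.139, -0.001, 1.593]
force: [-0.3, -0.1, -0.3]
grip_width: 0.0409
```

Emit:
carry_out --pt "0 0 0 0 0 0 255" --pt "0 0 0 0 0 0 255" --pt "0 0 0 0 0 0 255" --pt "0 0 0 0 0 0 255" --pt "0 0 0 0 0 0 255"

```text
clock: 14.85
position: [0.5533, -0.1769, 0.1042]
tool_rot: [3.14, -0.0, 1.592]
force: [-5.6, 2.2, 8.7]
grip_width: 0.0232
```

Emit:
carry_out --pt "0 5.2 -0.5 0.57 0 0 255" --pt "0 5.2 0 0.57 0 0 255"

```text
clock: 15.02
position: [0.5625, -0.1771, 0.1047]
tool_rot: [-3.02, 0.0, 1.591]
force: [-9.6, 0.4, 4.7]
grip_width: 0.0229
```

Emit:
carry_out --pt "0 5.6 0 0.57 0 0 255" --pt "0 0 0 0 0 0 255" --pt "0 0 0 0 0 0 255"

```text
clock: 15.27
position: [0.5683, -0.177, 0.1036]
tool_rot: [-2.96, 0.0, 1.592]
force: [-10.4, 0.7, 13.4]
grip_width: 0.0227
```

Emit:
carry_out --pt "0 -5.4 0 -0.57 0 0 255" --pt "0 -5.4 0 -0.57 0 0 255" --pt "0 -5.4 0 -0.57 0 0 255" --pt "0 -5.4 0.2 -0.57 0 0 255" --pt "0 -5.4 0.2 -0.57 0 0 255"

```text
clock: 15.68
position: [0.5435, -0.1772, 0.1053]
tool_rot: [3.016, 0.002, 1.592]
force: [7.3, 1.3, 0.9]
grip_width: 0.0231
```

Emit:
carry_out --pt "0 -5.4 0.2 -0.57 0 0 255" --pt "0 0 0 0 0 0 255" --pt "0 0 0 0 0 0 255"

```text
clock: 15.93
position: [0.5381, -0.1774, 0.1048]
tool_rot: [2.957, 0.0, 1.591]
force: [1.2, 1.4, 6.8]
grip_width: 0.0227
```

Emit:
carry_out --pt "0 5.4 -0.2 0.57 0 0 255" --pt "0 5.4 -0.2 0.57 0 0 255" --pt "0 5.4 -0.1 0.57 0 0 255" --pt "0 0 0 0 0 0 255"

```text
clock: 16.27
position: [0.5546, -0.1762, 0.1057]
tool_rot: [-3.139, 0.001, 1.595]
force: [-1.7, -0.5, -3.1]
grip_width: 0.0232
```

Emit:
carry_out --pt "0 0 -3 0 0 0 255" --pt "0 0 -3 0 0 0 255" --pt "0 0 -4 0 0 0 255" --pt "0 0 0 0 0 0 255"

```text
clock: 16.6
position: [0.5527, -0.1773, 0.1164]
tool_rot: [3.139, -0.0, 1.591]
force: [-0.5, -0.4, -3.3]
grip_width: 0.0225
```

Emit:
carry_out --pt "0 0 -20 0 0 0 255" --pt "0 0 -35 0 0 0 255" --pt "0 0 -35 0 0 0 255" --pt "0 0 0 0 0 0 255" --pt "0 0 0 0 0 0 255"

```text
clock: 17.02
position: [0.5534, -0.1771, 0.2068]
tool_rot: [3.137, 0.0, 1.592]
force: [-0.3, -0.4, -3.9]
grip_width: 0.0226
```

```bash
python3 look.py top|tail -5; python3 -c "
from h import *
plan([[.529,.252,.205]],np.pi/2+.021,255,step=37)"
```

```text
top yel [155. 254.] 148 z 0.1279 [527. 298.] [22. 20.] 0.0
top red [479. 242.] 103 z 0.1506 [ 557.6 -408.5] [21. 19.] 1.0
top red [446. 255.] 39 z 0.0853 [ 534.7 -356.3] [16. 11.] 83.6
tray ((528.22900390625, 232.23797607421875), (221.50550842285156, 220.2784881591797), 81.10282135009766)
[ 0.5526 -0.1768  0.2053] 17.0667
[[35.8, -1.2, 0.0, 0.0, -0.0, 0.0, 255.0], [35.8, -1.2, 0.0, 0.0, -0.0, 0.0, 255.0], [35.8, -1.2, 0.0, 0.0, -0.0, 0.0, 255.0], [35.8, -1.2, 0.1, 0.0, -0.0, 0.0, 255.0], [35.7, -1.2, 0.0, 0.0, -0.0, 0.0, 255.0]]
[[35.8, -1.2, 0.1, 0.0, -0.0, 0.0, 255.0], [35.7, -1.2, 0.0, 0.0, -0.0, 0.0, 255.0], [35.8, -1.2, 0.1, 0.0, -0.0, 0.0, 255.0], [35.7, -1.2, 0.0, 0.0, -0.0, 0.0, 255.0], [35.8, -1.2, 0.1, 0.0, -0.0, 0.0, 255.0]]
[[35.7, -1.3, 0.0, 0.01, -0.0, 0.0, 255.0], [35.8, -1.2, 0.1, 0.0, -0.01, 0.0, 255.0]]
end [0.529 0.252 0.205] [3.1413e+00 5.0000e-04 1.5919e+00]
```

Emit:
carry_out --pt "35.8 -1.2 0 0 0 0 255" --pt "35.8 -1.2 0 0 0 0 255" --pt "35.8 -1.2 0 0 0 0 255" --pt "35.8 -1.2 0 0 0 0 255" --pt "35.8 -1.2 0 0 0 0 255"

```text
clock: 17.48
position: [0.5417, 0.0035, 0.2038]
tool_rot: [-3.14, 0.0, 1.592]
force: [0.8, 0.7, -3.6]
grip_width: 0.0228
```

Emit:
carry_out --pt "35.8 -1.2 0 0 0 0 255" --pt "35.8 -1.2 0 0 0 0 255" --pt "35.8 -1.2 0 0 0 0 255" --pt "35.8 -1.2 0 0 0 0 255" --pt "35.8 -1.2 0 0 0 0 255"

```text
clock: 17.9
position: [0.5319, 0.1822, 0.2037]
tool_rot: [-3.14, 0.001, 1.592]
force: [0.8, 0.9, -3.1]
grip_width: 0.0228
```

Emit:
carry_out --pt "35.8 -1.2 0 0 0 0 255" --pt "35.8 -1.2 0 0 0 0 255" --pt "0 0 0 0 0 0 255" --pt "0 0 35 0 0 0 255" --pt "0 0 35 0 0 0 255"

```text
clock: 18.32
position: [0.5292, 0.2529, 0.134]
tool_rot: [3.14, -0.001, 1.593]
force: [0.3, -0.2, -4.3]
grip_width: 0.0225
```

Emit:
carry_out --pt "0 0 20 0 0 0 255" --pt "0 0 10 0 0 0 255" --pt "0 0 4 0 0 0 255" --pt "0 0 0 0 0 0 255" --pt "0 0 0 0 0 0 255"

```text
clock: 18.73
position: [0.5297, 0.2523, 0.1019]
tool_rot: [3.141, -0.0, 1.592]
force: [-0.1, -0.9, -3.1]
grip_width: 0.0227
```

Emit:
carry_out --pt "0 0 4 0 0 0 255" --pt "0 0 0 0 0 0 255" --pt "0 0 0 0 0 0 255"

```text
clock: 18.98
position: [0.5294, 0.2525, 0.0977]
tool_rot: [3.141, -0.0, 1.592]
force: [0.3, -0.3, -3.6]
grip_width: 0.0228
```

Emit:
carry_out --pt "0 0 1 0 0 0 255" --pt "0 0 0 0 0 0 255"

```text
clock: 19.15
position: [0.5294, 0.2524, 0.0964]
tool_rot: [3.141, -0.0, 1.592]
force: [-0.4, -0.7, -1.9]
grip_width: 0.0228
```

Emit:
carry_out --pt "0 0 0.7 0 0 0 255" --pt "0 0 -0.4 0 0 0 100" --pt "0 0 0 0 0 0 100" --pt "0 0 0 0 0 0 100" --pt "0 0 -20 0 0 0 100"

```text
clock: 19.57
position: [0.5278, 0.2517, 0.1135]
tool_rot: [-3.138, 0.002, 1.592]
force: [-0.1, -0.8, -1.1]
grip_width: 0.0521
```

Emit:
carry_out --pt "0 0 -40 0 0 0 100" --pt "0 0 -40 0 0 0 100" --pt "-18 0 -8 0 0 0 100" --pt "-36 1.1 0 0 0 0 100" --pt "-36 1.1 0 0 0 0 100"

```text
clock: 19.98
position: [0.5334, 0.1624, 0.2047]
tool_rot: [3.14, -0.001, 1.595]
force: [1.0, 0.8, 0.2]
grip_width: 0.0517
```

Emit:
carry_out --pt "-36 1.1 0 0 0 0 100" --pt "-36 1.1 0 0 0 0 100" --pt "-36 1.1 0 0 0 0 100" --pt "-36 1.1 0 0 0 0 100" --pt "-36 1.1 0 0 0 0 100"

```text
clock: 20.4
position: [0.5425, -0.0192, 0.204]
tool_rot: [3.141, -0.0, 1.592]
force: [1.6, 0.7, -0.7]
grip_width: 0.0518
```

Emit:
carry_out --pt "-36 1.1 0 0 0 0 100" --pt "-36 1.1 0 0 0 0 100" --pt "-36 1.1 0 0 0 0 100" --pt "-36 1.1 0 0 0 0 100" --pt "-36 1.1 0 0 0 0 100"

```text
clock: 20.82
position: [0.5518, -0.1992, 0.204]
tool_rot: [3.141, -0.0, 1.592]
force: [1.5, 0.5, -0.4]
grip_width: 0.0523
```

Emit:
carry_out --pt "-36 1.1 0 0 0 0 100" --pt "-13 0 0 0 0 0 100" --pt "0 0 0 0 0 0 100" --pt "0 0 0 0 0 0 100"

```text
clock: 21.15
position: [0.5539, -0.2468, 0.2037]
tool_rot: [-3.141, -0.0, 1.591]
force: [0.8, 0.7, 0.5]
grip_width: 0.0521
```

```bash
python3 look.py top;python3 -c "
from h import *
plan([[.5544,-.2467,.204]],np.pi/2+.021,100)"
```

```text
top yel [155. 254.] 150 z 0.1286 [526.9 298.1] [22. 20.] 1.2
top yel [175. 254.] 155 z 0.1281 [529.5 250.3] [22. 21.] 2.7
top yel [336. 259.] 28 z 0.0721 [ 523.7 -108.7] [ 5. 21.] 0.8
top red [354. 237.] 40 z 0.0840 [ 573.7 -146.7] [10. 16.] 1.8
top red [354. 256.] 33 z 0.0843 [ 530.2 -148. ] [14.  9.] 88.9
tray ((528.1378173828125, 232.46218872070312), (222.19320678710938, 220.47129821777344), 81.2537841796875)
[ 0.5541 -0.2456  0.2036] 21.2
[[-1.1, 0.3, -0.4, -0.0, -0.01, 0.0, 100.0]]
end [ 0.5544 -0.2467  0.204 ] [-3.1413e+00  4.0000e-04  1.5922e+00]
```

Both gauges are standing and the tray is steady. Gauge 2 next.

Emit:
carry_out --pt "0 0 35 0 0 0 100" --pt "0 0 35 0 0 0 100" --pt "0 0 22 0 0 0 100" --pt "0 0 9 0 0 0 100" --pt "0 0 0 0 0 0 255"

```text
clock: 21.62
position: [0.5536, -0.2447, 0.1013]
tool_rot: [-3.139, -0.001, 1.594]
force: [-0.1, -0.4, -0.1]
grip_width: 0.0414
```

Emit:
carry_out --pt "0 0 0 0 0 0 255" --pt "0 0 0 0 0 0 255" --pt "0 0 0 0 0 0 255" --pt "0 0 0 0 0 0 255" --pt "0 0 0 0 0 0 255"

```text
clock: 22.03
position: [0.5545, -0.2463, 0.1043]
tool_rot: [3.14, 0.0, 1.592]
force: [-4.7, 2.1, 8.5]
grip_width: 0.0227
```

Emit:
carry_out --pt "0 5.4 -0.5 0.57 0 0 255" --pt "0 5.4 0 0.57 0 0 255"

```text
clock: 22.2
position: [0.564, -0.2468, 0.1048]
tool_rot: [-3.02, 0.001, 1.59]
force: [-10.3, -1.3, 5.1]
grip_width: 0.0225
```

Emit:
carry_out --pt "0 5.4 0 0.57 0 0 255" --pt "0 0 0 0 0 0 255" --pt "0 0 0 0 0 0 255"

```text
clock: 22.45
position: [0.5695, -0.2467, 0.1037]
tool_rot: [-2.96, 0.001, 1.592]
force: [-8.9, 0.4, 13.0]
grip_width: 0.0232
```

Emit:
carry_out --pt "0 -5.4 0 -0.57 0 0 255" --pt "0 -5.4 0 -0.57 0 0 255" --pt "0 -5.4 0 -0.57 0 0 255" --pt "0 -5.4 0.2 -0.57 0 0 255" --pt "0 -5.4 0.2 -0.57 0 0 255"

```text
clock: 22.87
position: [0.5448, -0.2466, 0.1054]
tool_rot: [3.016, 0.002, 1.593]
force: [6.6, 2.0, 2.6]
grip_width: 0.0229
```

Emit:
carry_out --pt "0 -5.4 0.2 -0.57 0 0 255" --pt "0 0 0 0 0 0 255" --pt "0 0 0 0 0 0 255"

```text
clock: 23.12
position: [0.5394, -0.2469, 0.1049]
tool_rot: [2.958, 0.001, 1.591]
force: [2.4, 1.8, 7.5]
grip_width: 0.0228
```

Emit:
carry_out --pt "0 5.4 -0.2 0.57 0 0 255" --pt "0 5.4 -0.2 0.57 0 0 255" --pt "0 5.4 -0.1 0.57 0 0 255" --pt "0 0 0 0 0 0 255"

```text
clock: 23.45
position: [0.556, -0.2455, 0.1057]
tool_rot: [-3.139, 0.001, 1.595]
force: [-2.7, -1.7, -2.7]
grip_width: 0.0224
```

Emit:
carry_out --pt "0 0 -3 0 0 0 255" --pt "0 0 -3 0 0 0 255" --pt "0 0 -4 0 0 0 255" --pt "0 0 0 0 0 0 255"

```text
clock: 23.78
position: [0.5541, -0.2468, 0.1165]
tool_rot: [3.139, 0.0, 1.591]
force: [0.1, 0.4, -3.8]
grip_width: 0.0228
```

Emit:
carry_out --pt "0 0 -20 0 0 0 255" --pt "0 0 -35 0 0 0 255" --pt "0 0 -35 0 0 0 255" --pt "0 0 0 0 0 0 255" --pt "0 0 0 0 0 0 255"

```text
clock: 24.2
position: [0.5547, -0.2468, 0.2071]
tool_rot: [3.137, 0.001, 1.592]
force: [0.2, 0.1, -4.0]
grip_width: 0.0229
```

```bash
python3 look.py top; python3 -c "
from h import *
plan([[.529,.206,.205]],np.pi/2+.021,255,step=37)"
```

```text
top yel [155. 254.] 149 z 0.1286 [526.9 297.1] [22. 21.] 1.1
top yel [176. 254.] 156 z 0.1278 [529.6 250.3] [22. 21.] 1.8
top yel [337. 259.] 28 z 0.0718 [ 523.7 -108.7] [ 5. 21.] 0.3
top red [354. 237.] 40 z 0.0844 [ 573.5 -146.8] [ 9. 16.] 0.2
top red [354. 256.] 32 z 0.0845 [ 530.2 -148.1] [ 9. 14.] 0.5
tray ((528.0701293945312, 232.27755737304688), (222.10020446777344, 220.02671813964844), 81.17350006103516)
[ 0.554  -0.2462  0.2055] 24.25
[[34.8, -1.2, 0.0, 0.0, -0.0, 0.0, 255.0], [34.8, -1.2, 0.1, 0.0, -0.0, 0.0, 255.0], [34.8, -1.2, 0.0, 0.0, -0.0, 0.0, 255.0], [34.8, -1.2, 0.1, 0.0, -0.0, 0.0, 255.0], [34.8, -1.2, 0.0, 0.0, -0.0, 0.0, 255.0]]
[[34.8, -1.2, 0.1, 0.0, -0.0, 0.0, 255.0], [34.8, -1.2, 0.0, 0.0, -0.0, 0.0, 255.0], [34.8, -1.2, 0.1, 0.0, -0.0, 0.0, 255.0], [34.9, -1.2, 0.0, 0.0, -0.0, 0.0, 255.0], [34.8, -1.2, 0.1, 0.0, -0.0, 0.0, 255.0]]
[[34.9, -1.1, 0.0, 0.01, -0.0, 0.0, 255.0], [34.8, -1.2, 0.1, 0.0, -0.0, 0.0, 255.0], [34.9, -1.1, 0.0, 0.01, -0.0, 0.0, 255.0]]
end [0.529 0.206 0.205] [-3.1411e+00 -3.0000e-04  1.5919e+00]
```

Emit:
carry_out --pt "34.8 -1.2 0 0 0 0 255" --pt "34.8 -1.2 0 0 0 0 255" --pt "34.8 -1.2 0 0 0 0 255" --pt "34.8 -1.2 0 0 0 0 255" --pt "34.8 -1.2 0 0 0 0 255"

```text
clock: 24.67
position: [0.5433, -0.0709, 0.2039]
tool_rot: [-3.14, -0.0, 1.592]
force: [1.4, 0.3, -2.1]
grip_width: 0.0229
```

Emit:
carry_out --pt "34.8 -1.2 0 0 0 0 255" --pt "34.8 -1.2 0 0 0 0 255" --pt "34.8 -1.2 0 0 0 0 255" --pt "34.8 -1.2 0 0 0 0 255" --pt "34.8 -1.2 0 0 0 0 255"

```text
clock: 25.08
position: [0.5336, 0.1028, 0.204]
tool_rot: [-3.14, 0.0, 1.592]
force: [1.1, 0.5, -3.3]
grip_width: 0.0234
```

Emit:
carry_out --pt "34.8 -1.2 0 0 0 0 255" --pt "34.8 -1.2 0 0 0 0 255" --pt "34.8 -1.2 0 0 0 0 255" --pt "0 0 0 0 0 0 255" --pt "0 0 35 0 0 0 255"

```text
clock: 25.5
position: [0.5305, 0.2086, 0.1729]
tool_rot: [3.136, -0.004, 1.595]
force: [2.3, -0.1, -2.8]
grip_width: 0.023
```

Emit:
carry_out --pt "0 0 35 0 0 0 255" --pt "0 0 20 0 0 0 255" --pt "0 0 10 0 0 0 255" --pt "0 0 4 0 0 0 255" --pt "0 0 0 0 0 0 255"

```text
clock: 25.92
position: [0.5287, 0.2052, 0.1006]
tool_rot: [-3.141, 0.001, 1.592]
force: [0.7, 0.1, -2.7]
grip_width: 0.0229
```

Emit:
carry_out --pt "0 0 3 0 0 0 255" --pt "0 0 0 0 0 0 255" --pt "0 0 0 0 0 0 255"

```text
clock: 26.17
position: [0.5293, 0.2059, 0.099]
tool_rot: [3.14, -0.001, 1.592]
force: [0.1, 0.8, -4.3]
grip_width: 0.0228
```

Emit:
carry_out --pt "0 0 2.2 0 0 0 255" --pt "0 0 0 0 0 0 255" --pt "0 0 0 0 0 0 255"

```text
clock: 26.42
position: [0.5293, 0.2059, 0.0964]
tool_rot: [3.141, -0.001, 1.592]
force: [0.5, 0.7, 3.4]
grip_width: 0.023
```

Emit:
carry_out --pt "0 0 0.6 0 0 0 255" --pt "0 0 0 0 0 0 255"

```text
clock: 26.58
position: [0.5294, 0.2059, 0.0964]
tool_rot: [3.141, -0.001, 1.592]
force: [-3.3, 0.2, 16.0]
grip_width: 0.0231
```

Emit:
carry_out --pt "0 0 -0.8 0 0 0 255" --pt "0 0 0 0 0 0 100" --pt "0 0 0 0 0 0 100" --pt "0 0 0 0 0 0 100" --pt "0 0 -20 0 0 0 100"

```text
clock: 27.0
position: [0.5274, 0.2052, 0.1137]
tool_rot: [-3.138, 0.002, 1.592]
force: [-0.1, -0.4, -0.1]
grip_width: 0.0518
```

Emit:
carry_out --pt "0 0 -40 0 0 0 100" --pt "0 0 -40 0 0 0 100" --pt "-19 0 -8 0 0 0 100" --pt "-36 1.1 0 0 0 0 100" --pt "-36 1.1 0 0 0 0 100"

```text
clock: 27.42
position: [0.5332, 0.1147, 0.205]
tool_rot: [3.14, -0.001, 1.595]
force: [0.7, -0.3, 0.5]
grip_width: 0.0522
```

Emit:
carry_out --pt "-36 1.1 0 0 0 0 100" --pt "-36 1.1 0 0 0 0 100" --pt "-36 1.1 0 0 0 0 100" --pt "-36 1.1 0 0 0 0 100" --pt "-36 1.1 0 0 0 0 100"

```text
clock: 27.83
position: [0.5421, -0.0668, 0.2042]
tool_rot: [3.142, -0.0, 1.592]
force: [0.9, 0.3, 0.5]
grip_width: 0.0517
```

Emit:
carry_out --pt "-36 1.1 0 0 0 0 100" --pt "-36 1.1 0 0 0 0 100" --pt "-36 1.1 0 0 0 0 100" --pt "-36 1.1 0 0 0 0 100" --pt "-36 1.1 0 0 0 0 100"

```text
clock: 28.25
position: [0.5514, -0.2467, 0.2041]
tool_rot: [-3.142, -0.0, 1.592]
force: [0.7, 0.0, 0.1]
grip_width: 0.0521
```

Emit:
carry_out --pt "-36 1.1 0 0 0 0 100" --pt "-36 1 0 0 0 0 100" --pt "0 0 0 0 0 0 100" --pt "0 0 0 0 0 0 100" --pt "0 0 0 0 0 0 100"

```text
clock: 28.67
position: [0.5552, -0.3165, 0.2038]
tool_rot: [-3.141, -0.001, 1.592]
force: [0.2, 1.5, -0.7]
grip_width: 0.0517
```

```bash
python3 look.py top;python3 -c "
from h import *
plan([[.5556,-.317,.204]],np.pi/2+.021,100)"
```

```text
top yel [432. 244.] 107 z 0.1360 [ 556.  -316.5] [18. 22.] 88.3
top yel [155. 254.] 150 z 0.1282 [526.9 298. ] [19. 22.] 89.9
top yel [176. 254.] 155 z 0.1279 [529.4 250.5] [21. 22.] 88.3
top yel [197. 254.] 132 z 0.1285 [528.2 202.5] [22. 19.] 2.5
top yel [336. 259.] 30 z 0.0722 [ 523.8 -108.7] [ 5. 21.] 0.4
top red [354. 237.] 40 z 0.0850 [ 573.6 -146.9] [16. 10.] 89.8
top red [384. 237.] 44 z 0.0846 [ 575.2 -217.1] [12. 16.] 1.4
top red [385. 255.] 36 z 0.0851 [ 533.1 -218.1] [ 9. 19.] 0.6
top red [416. 255.] 34 z 0.0846 [ 533.9 -287.8] [15.  9.] 90.0
top red [354. 256.] 33 z 0.0846 [ 530.2 -148. ] [14.  9.] 89.2
tray ((528.0322265625, 232.50094604492188), (221.98426818847656, 220.18484497070312), 81.10179138183594)
[ 0.5555 -0.3158  0.204 ] 28.7167
[[-1.2, 0.1, -0.0, -0.0, -0.01, 0.01, 100.0]]
end [ 0.5556 -0.317   0.204 ] [-3.1414e+00  3.0000e-04  1.5919e+00]
```

Emit:
carry_out --pt "-0.5 0.1 35 0 0 0 100" --pt "0 0 35 0 0 0 100" --pt "0 0 22 0 0 0 100" --pt "0 0 9 0 0 0 100" --pt "0 0 0 0 0 0 255"

```text
clock: 29.13
position: [0.555, -0.3158, 0.1016]
tool_rot: [-3.139, -0.001, 1.594]
force: [-0.5, 0.0, 0.1]
grip_width: 0.0411
```

Emit:
carry_out --pt "0 0 0 0 0 0 255" --pt "0 0 0 0 0 0 255" --pt "0 0 0 0 0 0 255" --pt "0 0 0 0 0 0 255" --pt "0 0 0 0 0 0 255"

```text
clock: 29.55
position: [0.5559, -0.3176, 0.1047]
tool_rot: [3.14, 0.001, 1.592]
force: [-2.4, 2.3, 8.6]
grip_width: 0.0225
```

Emit:
carry_out --pt "0 5.4 -0.5 0.57 0 0 255" --pt "0 5.4 0 0.57 0 0 255"

```text
clock: 29.72
position: [0.5652, -0.3182, 0.1051]
tool_rot: [-3.02, 0.001, 1.59]
force: [-9.3, -1.2, 3.5]
grip_width: 0.0229
```

Emit:
carry_out --pt "0 5.4 0 0.57 0 0 255" --pt "0 0 0 0 0 0 255" --pt "0 0 0 0 0 0 255"

```text
clock: 29.97
position: [0.571, -0.318, 0.1041]
tool_rot: [-2.96, 0.002, 1.592]
force: [-9.1, -0.4, 12.4]
grip_width: 0.023
```

Emit:
carry_out --pt "0 -5.4 0 -0.57 0 0 255" --pt "0 -5.4 0 -0.57 0 0 255" --pt "0 -5.4 0 -0.57 0 0 255" --pt "0 -5.4 0.2 -0.57 0 0 255" --pt "0 -5.4 0.2 -0.57 0 0 255"

```text
clock: 30.38
position: [0.5461, -0.3177, 0.1056]
tool_rot: [3.016, 0.002, 1.593]
force: [6.8, 0.2, 0.6]
grip_width: 0.0226
```

Emit:
carry_out --pt "0 -5.4 0.2 -0.57 0 0 255" --pt "0 0 0 0 0 0 255" --pt "0 0 0 0 0 0 255"

```text
clock: 30.63
position: [0.5407, -0.318, 0.1052]
tool_rot: [2.958, 0.001, 1.591]
force: [2.8, 2.0, 6.2]
grip_width: 0.023
```

Emit:
carry_out --pt "0 5.4 -0.2 0.57 0 0 255" --pt "0 5.4 -0.2 0.57 0 0 255" --pt "0 5.4 -0.1 0.57 0 0 255" --pt "0 0 0 0 0 0 255"

```text
clock: 30.97
position: [0.5569, -0.3168, 0.1059]
tool_rot: [-3.138, 0.001, 1.595]
force: [-4.2, -0.7, -2.4]
grip_width: 0.0227
```

Emit:
carry_out --pt "0 0 -3 0 0 0 255" --pt "0 0 -3 0 0 0 255" --pt "0 0 -4 0 0 0 255" --pt "0 0 0 0 0 0 255"

```text
clock: 31.3
position: [0.5555, -0.3178, 0.1168]
tool_rot: [3.139, 0.0, 1.591]
force: [0.3, 0.6, -3.6]
grip_width: 0.0231
```

Emit:
carry_out --pt "0 0 -20 0 0 0 255" --pt "0 0 -35 0 0 0 255" --pt "0 0 -35 0 0 0 255" --pt "0 0 0 0 0 0 255" --pt "0 0 0 0 0 0 255"

```text
clock: 31.72
position: [0.556, -0.3179, 0.2074]
tool_rot: [3.138, 0.001, 1.592]
force: [-0.2, 0.3, -5.7]
grip_width: 0.0225
```

```bash
python3 look.py top; python3 -c "
from h import *
plan([[.529,.1595,.205]],np.pi/2+.021,255,step=37)"
```

```text
top yel [155. 254.] 150 z 0.1286 [527.  297.4] [21. 22.] 89.9
top yel [175. 254.] 153 z 0.1281 [529.4 250.1] [21. 22.] 87.8
top yel [197. 254.] 132 z 0.1282 [528.1 202.8] [20. 22.] 89.3
top yel [337. 259.] 29 z 0.0720 [ 523.8 -108.7] [ 5. 21.] 0.1
top red [354. 237.] 40 z 0.0845 [ 573.4 -146.8] [16.  9.] 89.4
top red [384. 237.] 45 z 0.0842 [ 575.3 -217.2] [16. 12.] 89.4
top red [385. 255.] 36 z 0.0853 [ 533.1 -217.9] [ 9. 18.] 0.9
top red [416. 255.] 34 z 0.0838 [ 533.9 -288. ] [ 9. 15.] 1.4
top red [354. 256.] 33 z 0.0848 [ 530.1 -148. ] [ 9. 14.] 0.1
tray ((528.12841796875, 232.2377166748047), (222.5432891845703, 220.43959045410156), 81.24940490722656)
[ 0.5553 -0.3173  0.2057] 31.7667
[[36.7, -1.3, 0.1, 0.0, -0.0, 0.0, 255.0], [36.7, -1.2, 0.1, 0.0, -0.0, 0.0, 255.0], [36.7, -1.3, 0.1, 0.0, -0.0, 0.0, 255.0], [36.7, -1.2, 0.0, 0.0, -0.0, 0.0, 255.0], [36.7, -1.3, 0.1, 0.0, -0.0, 0.0, 255.0]]
[[36.7, -1.2, 0.0, 0.0, -0.0, 0.0, 255.0], [36.7, -1.3, 0.1, 0.0, -0.0, 0.0, 255.0], [36.7, -1.2, 0.0, 0.0, -0.0, 0.0, 255.0], [36.7, -1.3, 0.1, 0.0, -0.0, 0.0, 255.0], [36.7, -1.2, 0.0, 0.0, -0.0, 0.0, 255.0]]
[[36.7, -1.3, 0.1, 0.0, -0.0, 0.0, 255.0], [36.8, -1.2, 0.0, 0.01, -0.0, 0.0, 255.0], [36.7, -1.3, 0.1, 0.0, -0.0, 0.0, 255.0]]
end [0.529  0.1594 0.205 ] [ 3.1413e+00 -2.0000e-04  1.5919e+00]
```

Emit:
carry_out --pt "36.6 -1.2 0 0 0 0 255" --pt "36.6 -1.2 0 0 0 0 255" --pt "36.6 -1.2 0 0 0 0 255" --pt "36.6 -1.2 0 0 0 0 255" --pt "36.6 -1.2 0 0 0 0 255"

```text
clock: 32.18
position: [0.5443, -0.1327, 0.204]
tool_rot: [-3.14, -0.0, 1.592]
force: [1.6, 1.1, -5.1]
grip_width: 0.0227
```

Emit:
carry_out --pt "36.6 -1.2 0 0 0 0 255" --pt "36.6 -1.2 0 0 0 0 255" --pt "36.6 -1.2 0 0 0 0 255" --pt "36.6 -1.2 0 0 0 0 255" --pt "36.6 -1.2 0 0 0 0 255"

```text
clock: 32.6
position: [0.5344, 0.05, 0.2042]
tool_rot: [-3.14, 0.0, 1.592]
force: [1.4, 0.9, -4.8]
grip_width: 0.0228
```

Emit:
carry_out --pt "36.6 -1.2 0 0 0 0 255" --pt "36.6 -1.2 0 0 0 0 255" --pt "36.6 -1.2 0 0 0 0 255" --pt "0 0 0 0 0 0 255" --pt "0 0 35 0 0 0 255"

```text
clock: 33.02
position: [0.5314, 0.161, 0.1731]
tool_rot: [3.136, -0.003, 1.596]
force: [3.9, 0.0, -4.4]
grip_width: 0.0233
```

Emit:
carry_out --pt "0 0 35 0 0 0 255" --pt "0 0 20 0 0 0 255" --pt "0 0 10 0 0 0 255" --pt "0 0 4 0 0 0 255" --pt "0 0 0 0 0 0 255"

```text
clock: 33.43
position: [0.5294, 0.1575, 0.1009]
tool_rot: [-3.14, 0.001, 1.592]
force: [-0.2, 0.5, -3.8]
grip_width: 0.0227
```

Emit:
carry_out --pt "0 0 3 0 0 0 255" --pt "0 0 0 0 0 0 255" --pt "0 0 0 0 0 0 255"

```text
clock: 33.68
position: [0.5301, 0.1581, 0.0993]
tool_rot: [3.14, -0.001, 1.592]
force: [0.0, -0.3, -4.7]
grip_width: 0.0228
```

Emit:
carry_out --pt "0 0 2.2 0 0 0 255" --pt "0 0 0 0 0 0 255" --pt "0 0 0 0 0 0 255"

```text
clock: 33.93
position: [0.5302, 0.1582, 0.0969]
tool_rot: [3.14, -0.001, 1.592]
force: [-0.3, 0.6, 5.5]
grip_width: 0.0228
```

Emit:
carry_out --pt "0 0 0.3 0 0 0 255" --pt "0 0 0 0 0 0 255"

```text
clock: 34.1
position: [0.5304, 0.1583, 0.0969]
tool_rot: [3.14, -0.001, 1.592]
force: [-0.9, -0.0, 12.2]
grip_width: 0.0225
```

Emit:
carry_out --pt "0 0 -0.5 0 0 0 255" --pt "0 0 0 0 0 0 100" --pt "0 0 0 0 0 0 100" --pt "0 0 0 0 0 0 100" --pt "0 0 -20 0 0 0 100"

```text
clock: 34.52
position: [0.5282, 0.1576, 0.1142]
tool_rot: [-3.138, 0.002, 1.592]
force: [-0.1, -0.2, 0.8]
grip_width: 0.0516
```

Emit:
carry_out --pt "0 0 -40 0 0 0 100" --pt "0 0 -40 0 0 0 100" --pt "-27 0 -8 0 0 0 100" --pt "-36 1 0 0 0 0 100" --pt "-36 1 0 0 0 0 100"

```text
clock: 34.93
position: [0.534, 0.0587, 0.2054]
tool_rot: [3.14, -0.001, 1.594]
force: [0.5, -1.0, -1.3]
grip_width: 0.052
```

Emit:
carry_out --pt "-36 1 0 0 0 0 100" --pt "-36 1 0 0 0 0 100" --pt "-36 1 0 0 0 0 100" --pt "-36 1 0 0 0 0 100" --pt "-36 1 0 0 0 0 100"

```text
clock: 35.35
position: [0.5424, -0.1225, 0.2046]
tool_rot: [3.141, -0.0, 1.592]
force: [0.7, 0.2, 0.7]
grip_width: 0.0518
```

Emit:
carry_out --pt "-36 1 0 0 0 0 100" --pt "-36 1 0 0 0 0 100" --pt "-36 1 0 0 0 0 100" --pt "-36 1 0 0 0 0 100" --pt "-36 1 0 0 0 0 100"

```text
clock: 35.77
position: [0.5512, -0.3024, 0.2044]
tool_rot: [-3.141, -0.0, 1.592]
force: [1.0, 0.9, -0.0]
grip_width: 0.0519
```

Emit:
carry_out --pt "-36 1 0 0 0 0 100" --pt "-36 1 0 0 0 0 100" --pt "-36 1 0 0 0 0 100" --pt "0 0 0 0 0 0 100" --pt "0 0 0 0 0 0 100"

```text
clock: 36.18
position: [0.5555, -0.4108, 0.2038]
tool_rot: [-3.14, 0.0, 1.589]
force: [-0.6, 1.0, 0.1]
grip_width: 0.0518
```

```bash
python3 look.py top;python3 -c "
from h import *
plan([[.5573,-.408,.204]],np.pi/2+.021,100)
save(load('top')['color'][180:340,120:500],'t3.png')"
```

```text
top yel [155. 254.] 151 z 0.1281 [527.  297.4] [22. 20.] 1.4
top yel [176. 254.] 156 z 0.1277 [529.5 250.8] [20. 22.] 89.3
top yel [197. 254.] 132 z 0.1287 [528.8 202.1] [20. 19.] 1.7
top yel [217. 254.] 120 z 0.1281 [529.5 156.5] [20. 19.] 1.8
top yel [337. 259.] 27 z 0.0722 [ 523.8 -108.7] [ 5. 21.] 1.2
top red [354. 237.] 40 z 0.0852 [ 573.6 -146.8] [10. 16.] 0.2
top red [384. 237.] 45 z 0.0840 [ 575.5 -217.3] [12. 16.] 0.6
top red [415. 236.] 45 z 0.0841 [ 576.  -287.4] [17. 12.] 89.5
top red [446. 236.] 37 z 0.0843 [ 577.7 -357.4] [10. 16.] 1.0
top red [480. 243.] 64 z 0.1512 [ 556.7 -407.1] [15. 20.] 85.1
top red [385. 255.] 36 z 0.0841 [ 533.1 -218. ] [18.  9.] 88.5
top red [416. 255.] 38 z 0.0851 [ 533.8 -287.6] [ 9. 19.] 0.4
top red [447. 255.] 27 z 0.0840 [ 535.8 -357.5] [ 7. 14.] 1.1
top red [354. 256.] 33 z 0.0851 [ 530.2 -148. ] [14.  9.] 88.8
tray ((528.0770263671875, 231.99942016601562), (221.38877868652344, 220.322265625), 81.09124755859375)
[ 0.5563 -0.4089  0.2039] 36.2333
[[0.9, 1.1, -0.1, -0.01, -0.0, -0.01, 100.0]]
end [ 0.5573 -0.408   0.204 ] [ 3.1412e+00 -4.0000e-04  1.5920e+00]
```

View pics/t3.png

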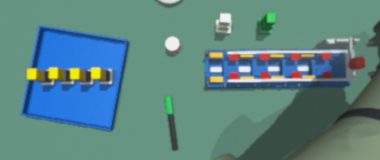

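All four gauges stand in a row in the tray (crop (33,74) to (96,73)) and the block is empty. Now the lever.

Emit:
carry_out --pt "0.5 1 35 0 0 0 100" --pt "0 0 35 0 0 0 100" --pt "0 0 10 0 0 0 100" --pt "0 0 5 0 0 0 100" --pt "0 0 0 0 0 0 100" --force 60

```text
clock: 36.65
position: [0.5579, -0.4074, 0.1196]
tool_rot: [-3.141, -0.0, 1.593]
force: [-0.7, -0.1, 0.5]
grip_width: 0.052
```

Emit:
carry_out --pt "0 0 0 0 0 0 255" --pt "0 0 0 0 0 0 255" --pt "0 0 0 0 0 0 255" --pt "0 0 0 0 0 0 255" --pt "0 0 0 0 0 0 255"

```text
clock: 37.07
position: [0.5571, -0.4087, 0.1216]
tool_rot: [3.141, 0.001, 1.591]
force: [-10.1, 4.1, 12.9]
grip_width: 0.0235
```

Emit:
carry_out --pt "0 0 -6 0 0 0 255" --pt "0 0 -6 0 0 0 255" --pt "0 0 -6 0 0 0 255" --pt "0 0 0 0 0 0 255"

```text
clock: 37.4
position: [0.557, -0.4084, 0.1392]
tool_rot: [-3.141, 0.0, 1.591]
force: [-5.9, -1.1, -5.3]
grip_width: 0.0228
```

Emit:
carry_out --pt "10 0 0 0 0 0 255" --pt "10 0 0 0 0 0 255" --pt "10 0 0 0 0 0 255" --pt "10.5 0 0 0 0 0 255" --pt "1 0 0 0 0 0 255"

```text
clock: 37.82
position: [0.5562, -0.3679, 0.1388]
tool_rot: [3.141, 0.004, 1.591]
force: [-3.5, -11.9, -4.6]
grip_width: 0.0231
```

Emit:
carry_out --pt "0 0 5 0 0 0 255" --pt "0 0 5 0 0 0 255" --pt "0 0 5 0 0 0 255" --pt "0 0 3 0 0 0 255" --pt "0 0 0 0 0 0 255"

```text
clock: 38.23
position: [0.5563, -0.3683, 0.1217]
tool_rot: [3.141, 0.002, 1.59]
force: [-7.9, -4.1, 10.3]
grip_width: 0.0227
```

Dropped to the same z as before (0.1217). I release, back off and check.

Emit:
carry_out --pt "0 0 0 0 0 0 100" --pt "0 0 0 0 0 0 100" --pt "0 0 0 0 0 0 100" --pt "0 0 -20 0 0 0 100" --pt "0 0 -40 0 0 0 100"

```text
clock: 38.65
position: [0.5555, -0.365, 0.1766]
tool_rot: [-3.136, -0.003, 1.593]
force: [1.1, 0.5, 0.4]
grip_width: 0.0522
```

Emit:
carry_out --pt "0 0 -40 0 0 0 100" --pt "0 -40 -30 0 0 0 100" --pt "0 -40 0 0 0 0 100" --pt "0 -30 0 0 0 0 100" --pt "0 0 0 0 0 0 100"

```text
clock: 39.07
position: [0.4482, -0.37, 0.246]
tool_rot: [3.141, 0.0, 1.587]
force: [-1.0, -1.4, -0.6]
grip_width: 0.052
```

```bash
python3 look.py side top; python3 -c "
from h import *
a=load('top')['color'][100:350,120:540];save(cv2.resize(a,None,fx=1.9,fy=1.9),'t4.png')"
```

```text
side yel [85. 41.] 25 z 0.1148 [-61.2 953. ] [30.  9.] 85.1
side yel [85. 59.] 122 z 0.0780 [-62.6 938.1] [52.  9.] 69.5
side red [332. 255.] 39 z 0.0854 [ 572.7 -107.8] [18. 12.] 88.2
side red [313. 258.] 37 z 0.0848 [ 530.4 -108.4] [18. 11.] 80.9
side red [339. 280.] 47 z 0.0852 [ 574.2 -177.8] [17. 13.] 89.9
side red [346. 307.] 53 z 0.0853 [ 575.5 -247.5] [13. 19.] 0.7
side red [325. 310.] 49 z 0.0853 [ 532.6 -249.2] [13. 20.] 1.5
side red [352. 340.] 180 z 0.1518 [ 556.9 -368.9] [24. 21.] 8.5
side red [333. 339.] 55 z 0.0853 [ 534.4 -318.1] [12. 20.] 1.0
top yel [155. 254.] 150 z 0.1281 [526.9 297.4] [21. 22.] 89.9
top yel [175. 254.] 155 z 0.1277 [529.7 250.6] [22. 22.] 1.1
top yel [197. 254.] 132 z 0.1282 [528.  202.7] [22. 19.] 0.7
top yel [217. 254.] 120 z 0.1286 [529.3 156.4] [20. 19.] 1.0
top red [336. 238.] 44 z 0.0847 [ 572.1 -108. ] [12. 16.] 0.5
top red [366. 237.] 37 z 0.0845 [ 573.8 -176.3] [10. 16.] 2.3
top red [397. 237.] 44 z 0.0845 [ 575.6 -246.6] [12. 17.] 0.7
top red [428. 236.] 39 z 0.0849 [ 577.4 -316.6] [10. 16.] 1.0
top red [460. 242.] 94 z 0.1512 [ 556.1 -368.4] [18. 19.] 89.8
top red [336. 256.] 42 z 0.0847 [ 530.9 -108.4] [12. 16.] 1.2
top red [367. 255.] 36 z 0.0850 [ 532.6 -178.2] [ 9. 16.] 0.4
top red [398. 255.] 40 z 0.0842 [ 533.4 -247. ] [12. 18.] 12.0
top red [429. 255.] 44 z 0.0846 [ 535.3 -317. ] [11. 17.] 0.6
tray ((527.871337890625, 232.30953979492188), (221.54226684570312, 220.2821044921875), 81.15995025634766)
[ 0.4533 -0.3688  0.2454] 39.1667
```

View pics/t4.png

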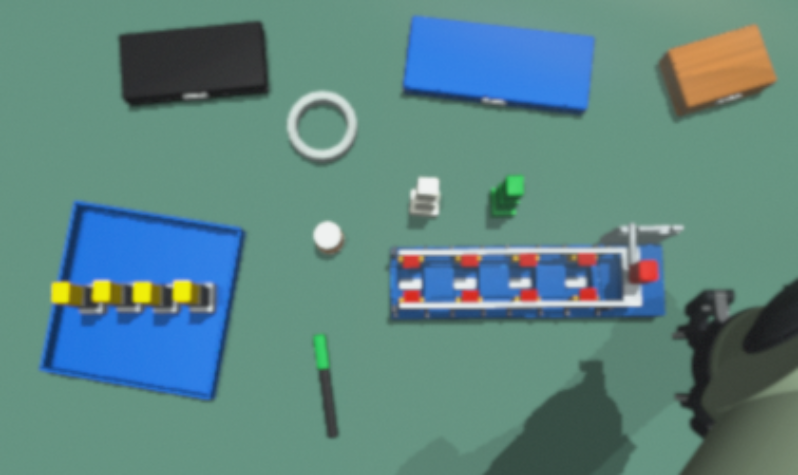

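```bash
python3 -c "
from workcell import bot
print(bot.job_done())"
```

```text
the job is handed in; nothing more can be done
None
```

The job is done and handed in at about 39 s on the robot's clock. All four gauges are in the blue tray and the lever is back in its locked notch.

- **What I did:** I opened the lever, then rocked each gauge about ±0.18 rad. Each one came free on the first rock. I pulled them straight out, stood them in the tray and brought the lever back.
- **Gauges:** in the last top view all four stand in a row inside the tray, with their tops at z 0.128 m. The last side view did not pick out the gauges, so that check rests on the top view alone.
- **Lever:** the grip is at y −0.368 m, z 0.151 m, which matches its locked position at the start. Both the top and side views agree.
- **Tray:** it shifted about 6 mm in y, with its gauge, around the time I set down the first one. I don't know whether I moved it or it was knocked. I checked it before each later placing and it did not move again.
- **Bystanders:** jar, marker, tape and the look-alikes look undisturbed in the last top view. I didn't measure their positions, and the screwdriver was mostly outside that picture.

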